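Change racks, keep the sample order

TASK

Move the four sample vials, one after another, from the first rack (grey cups on an aluminium rail) into the empty white rack, keeping their order as counted from each rack's marker post (the post with the black ball at one end): the vial nearest the post now must again be nearest the post there, and so on to the last. Set each one down gently, without dropping it, so that all four stand upright in their own compartments, and let go of them.

Things in the scene. Friction and masses are not known exactly. Their poses are not given: they have to be found in the camera images.
- rack_a: First rack, full, fixed: aluminium rail 60 (x) x 275 (y) x 10 mm high; at its +y end (y = 135 mm) a marker post with black ball, 75 mm high. Origin on the table at mid-row, z up. Four places at x = 0, y = +87 (first from the post), +29, -29, -87 mm, a grey cup on each. Left or right of centre; its x axis is within 20 degrees of world +x, so its post is at the left end seen from the robot.
- rack_b: Second rack, empty, fixed: white plastic, base 60 (x) x 275 (y) mm; at y = +135 mm the same marker post. Origin on the table at mid-row, z up. Four compartments at x = 0, y = +87 (first from the post), +29, -29, -87 mm, 46 (x) x 54 (y) mm inside, floor 14 and rim 38 mm above the table. On the other side from rack_a, turned: its x axis is within 20 degrees of world -x, its post at the right end.
- vial_tall: Loose, about 60 g, origin at the centre of its underside, z up along its axis. Round amber glass, flat bottom, body 28 mm in diameter; the body rises to 76 mm, above it a narrow white screw cap 20 mm in diameter, 105 mm high in all (the tallest). Grip the body, e.g. with the pads centred 62 mm above its foot.
- vial_short: Loose, about 60 g, origin at the centre of its underside, z up along its axis. Round amber glass, flat bottom, body 28 mm in diameter; the body rises to 52 mm, above it a white cap 30 mm in diameter, 72 mm high in all (the shortest). Grip it e.g. 56 mm above its foot.
- vial_teat: Loose, about 60 g, origin at the centre of its underside, z up along its axis. Round amber glass, flat bottom, body 28 mm in diameter; the body rises to 58 mm, then a shoulder and a white dropper teat 10 to 18 mm in diameter, 98 mm high in all. Grip the body, e.g. 50 mm above its foot.
- vial_wide: Loose, about 60 g, origin at the centre of its underside, z up along its axis. Round amber glass, flat bottom, body 28 mm in diameter; the body rises to 58 mm, above it a wide white cap 40 mm in diameter and 18 mm thick, 76 mm high in all. Grip the cap, e.g. 64 mm above its foot.
- cup_tall: Fixed grey plastic cup on rack_a in which the tall vial stands at the start; it stays there and so records the starting order (the four cups look alike). 52 x 52 mm outside, 44 x 44 mm inside, 28 mm high, floor 4 mm thick. Origin at the centre of its underside, 10 mm above the table; axes parallel to those of rack_a.
- cup_short: Fixed grey plastic cup on rack_a in which the short vial stands at the start; it stays there and so records the starting order (the four cups look alike). 52 x 52 mm outside, 44 x 44 mm inside, 28 mm high, floor 4 mm thick. Origin at the centre of its underside, 10 mm above the table; axes parallel to those of rack_a.
- cup_teat: Fixed grey plastic cup on rack_a in which the teat vial stands at the start; it stays there and so records the starting order (the four cups look alike). 52 x 52 mm outside, 44 x 44 mm inside, 28 mm high, floor 4 mm thick. Origin at the centre of its underside, 10 mm above the table; axes parallel to those of rack_a.
- cup_wide: Fixed grey plastic cup on rack_a in which the wide vial stands at the start; it stays there and so records the starting order (the four cups look alike). 52 x 52 mm outside, 44 x 44 mm inside, 28 mm high, floor 4 mm thick. Origin at the centre of its underside, 10 mm above the table; axes parallel to those of rack_a.
Things that resemble listed ones, but are neither listed nor needed, are in the scene too. Leave any purple or yellow look-alike of the vial_wide alone.

How it is judged:
By the outcome, as a careful person would: the job done as asked, in the order asked, and still so for the second after the job is handed in, with the robot touching nothing.
It also fails if it takes over 118 s, if anything falls off the work surface, if the arm or the gripper's body presses on something with over 40 N, if the wrist force passes 120 N, or if a joint passes its speed limit or range.

ROBOT

A 6-joint arm with a two-finger parallel gripper is mounted at the origin on the work surface. World frame = base frame: x ahead of the robot, y to its left, z up, the work surface at z = 0. Lengths are in m, angles in rad, forces in N, time in s.
With the tool pointing down it reaches from about 0.3 to 0.85 m from the base axis. Payload 4.2 kg.
Tool frame: the origin (TCP) lies on the front face of the gripper's body, between the roots of the fingers; the fingertips stand ahead of it and the grasp point (between the pads) lies 60 mm ahead of it (env.finger_overhang is the x of the fingertips in the tool frame, in m); x points along the fingers, y is the direction in which the jaws open and shut, and the axes are right-handed (so a half turn about x gives the same grasp; the last joint's range is limited). The gripper opens to 91 mm and grips with 3 to 60 N. Pads are 32 mm wide; open, the fingers measure 118 mm over their backs; the gripper's body (76 mm by 178 mm) begins 60 mm behind the grasp point.
Start: joints at [-1.207, 0.32, 1.565, -0, 1.257, -0.02], TCP at [0.215, -0.533, 0.292] pointing down, gripper open.
Joint ranges: [-3.11, 3.11], [-0.84, 2.01], [0.21, 2.61], [-1.34, 4.49], [0.05, 2.63], [-2.56, 2.56]. Speed limits (rad/s): [2.57, 2.57, 3.14, 3.14, 3.14, 3.14].

INTERFACE

Orientations are given as a 3x3 rotation matrix whose columns are the frame's x, y, z axes.
In Python, from bench import env gives the robot as it stands.
- The arm moves only by the tool arm_command, never from a script. Its argument "motion" is a list of rows, each a list of 3 entries, a list of its own where there are three numbers: the shift along the world's x, y, z in cm, then the turn, a rotation vector about the world's x, y, z in degrees, then the opening, from 0 (shut) to 1 (fully open). In form: [[[x, y, z], [ax, ay, az], grip], ...]. A call has 1 to 10 rows; each row is the pose to reach, as a shift and turn from the pose commanded when the call began; what a row does not reach only later rows make up. A row lasts 1/10 s, in which the tool goes at most 50 mm and 8.59 degrees, less where a joint would pass 70% of its speed; a pose out of reach is approached as far as the arm can. A call with a gripper value outside its range is refused whole. The fingers move at their own pace and stop on an object; the grip force is fixed at half the most. Time passes only in rows, so rows that repeat a pose let the fingers close. It gives the time, the measured TCP pose, the force and the opening at its end, in the units of the state.
- env.get_state(): the state, without advancing time (a new reading comes with each control period).
- env.capture(name): name is "scene" or "side" or "wrist"; returns (picture, depth): 420x560x3 uint8, blue, green, red; 420x560 float32, m along the optical axis (not along the pixel's ray), 0 where there is no reading.
- env.camera_model(name): a dict with "mtx" (3x3 intrinsics, pixels), "view" (4x4, takes a point from world to camera coordinates). Camera axes: x right, y up, looking along -z (the intrinsics and any distortion apply to the point x, -y, -z); pixel columns grow to the right and rows downward; lengths in m; the calibration is good to about 2 mm. A picture is of the moment at which its call begins: read the wrist's pose just before it. camera_model takes no time and is no camera call; for the wrist camera it gives the pose at the moment of the call.
- env.sign_off(): hands the job in, once; it reports no verdict.
The state is a dict: "time": time; "joints": joint angles; "qd": joint speeds; "joint_efforts": joint torques, N m; "tool_pos": TCP position; "tool_rot": TCP orientation; "force": force on the tool from outside, world axes, zero at the start; "wrist_torque": the same for the moment, N m; "width": opening from 0.0 (shut) to 1.0 (fully open).
Only numpy, scipy, OpenCV 4.12 (cv2) and the standard library are available. Lean on these libraries where they do the work, as an engineer would, in place of code of your own. Each camera call takes 0.05 s, during which the arm holds its last target.

## Working session

There is one attempt and no reset: what is moved stays moved. The work goes in short steps, Python scripts to look and compute and a tool call to move; the robot and the scene stay as the last step left them, time stands still between calls to the robot, and variables do not carry over. Pictures are saved under pics/ and viewed, and the job is handed in when it is done.

Besides the shell and the picture viewer there is one more tool, called in YAML: its name, and indented under it one key for each argument. arm_command: Moves the arm, as the interface text tells. Its arguments: {"type":"object","properties":{"motion":{"type":"array"}},"required":["motion"]}

```bash
mkdir -p pics; ls; python3 - <<'E'
from bench import env
import cv2,numpy as np
print(env.get_state())
for n in ("scene","side","wrist"):
    m=env.camera_model(n); p,d=env.capture(n)
    cv2.imwrite(f"pics/{n}0.png",p); np.savez(f"pics/{n}0.npz",p=p,d=d,mtx=m["mtx"],view=m["view"])
    print(n,{k:np.round(v,4).tolist() if not isinstance(v,str) else v for k,v in m.items()}, (d>0).mean())
print(env.finger_overhang)
E
```

```text
pics
{'time': 0.0, 'joints': array([-1.20699566e+00,  3.20300084e-01,  1.56569831e+00, -3.57847608e-05,
        1.25740809e+00, -2.00132394e-02]), 'qd': array([-0.00121798,  0.0009073 ,  0.00121544, -0.00125723,  0.00013021,
       -0.00165785]), 'joint_efforts': array([ 2.19925794e-03, -4.12457514e+01, -2.31973779e+01,  7.29437009e-02,
        4.56970569e-02, -1.42450376e-04]), 'tool_pos': array([ 0.21516489, -0.53281636,  0.29140798]), 'tool_rot': array([[-6.77223875e-04,  3.74469250e-01, -9.27239086e-01],
       [ 1.68299664e-03, -9.27237558e-01, -3.74469862e-01],
       [-9.99998354e-01, -1.81414019e-03, -2.28307563e-06]]), 'force': array([ 0.30114644, -0.93261567, -0.37096617]), 'wrist_torque': array([-0.01484684, -0.0188884 ,  0.04703063]), 'width': 0.9979837309006547}
scene {'mtx': [[535.8988, 0.0, 267.166], [0.0, 535.8988, 215.8564], [0.0, 0.0, 1.0]], 'view': [[-0.4738, 0.8806, -0.0024, 0.252], [-0.6445, -0.345, 0.6823, 0.3317], [0.6, 0.3249, 0.731, -1.3027], [0.0, 0.0, 0.0, 1.0]]} 0.9959778911564626
side {'mtx': [[398.6889, 0.0, 275.4425], [0.0, 398.6889, 199.8803], [0.0, 0.0, 1.0]], 'view': [[-0.9281, -0.3723, -0.0072, 0.5408], [0.2543, -0.6479, 0.718, -0.173], [-0.272, 0.6645, 0.696, -0.748], [0.0, 0.0, 0.0, 1.0]]} 0.9958460884353741
wrist {'mtx': [[295.9436, 0.0, 285.8323], [0.0, 295.9436, 207.4611], [0.0, 0.0, 1.0]], 'view': [[0.3752, -0.9269, -0.0018, -0.5736], [0.8962, 0.3633, -0.2545, 0.0287], [0.2366, 0.0939, 0.9671, -0.39], [0.0, 0.0, 0.0, 1.0]]} 0.9864753401360544
0.0783
```

View pics/scene0.png

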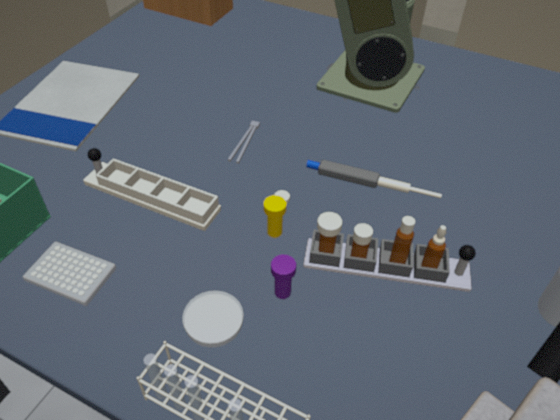

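View pics/side0.png

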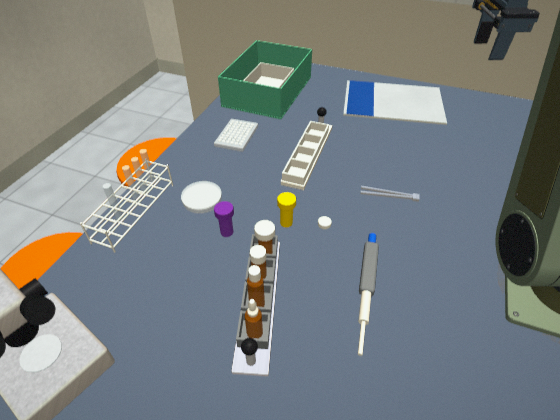

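View pics/wrist0.png

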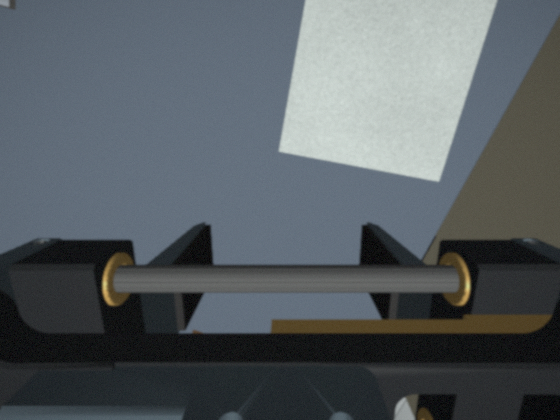

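```bash
python3 - <<'E'
import cv2,numpy as np
s=cv2.imread("pics/scene0.png"); d=cv2.imread("pics/side0.png")
cv2.imwrite("pics/c1.png",cv2.resize(s[195:295,295:485],None,fx=4,fy=4,interpolation=cv2.INTER_CUBIC))
cv2.imwrite("pics/c2.png",cv2.resize(s[135:235,70:230],None,fx=5,fy=5,interpolation=cv2.INTER_CUBIC))
cv2.imwrite("pics/c3.png",cv2.resize(d[215:380,220:300],None,fx=3.6,fy=3.6,interpolation=cv2.INTER_CUBIC))
cv2.imwrite("pics/c4.png",cv2.resize(d[95:195,270:345],None,fx=6,fy=6,interpolation=cv2.INTER_CUBIC))
E
```

```text
(no output)
```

View pics/c1.png

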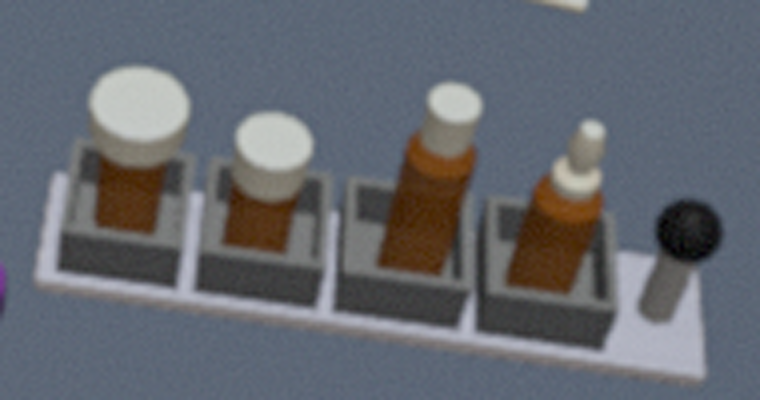

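View pics/c2.png

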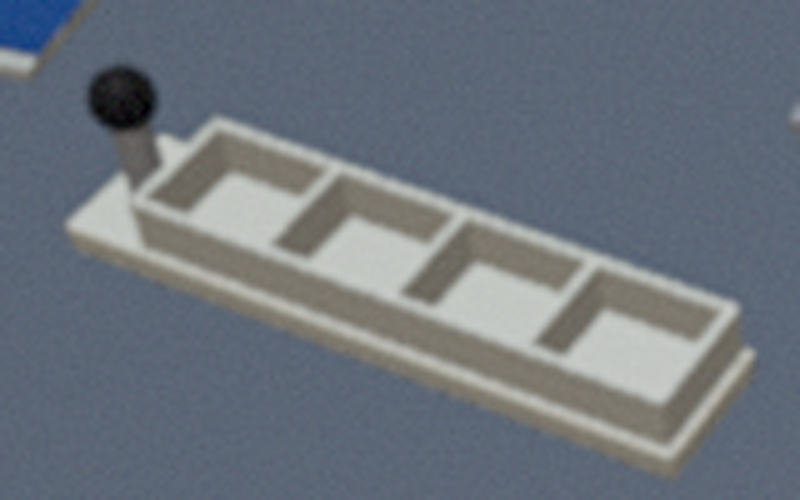

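View pics/c3.png

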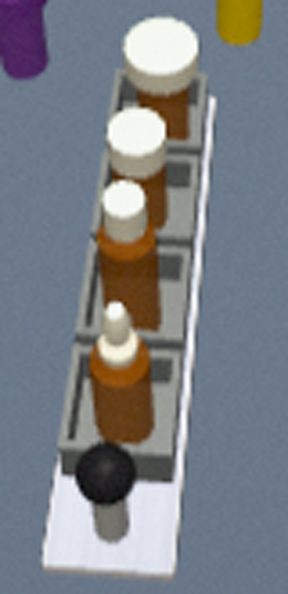

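View pics/c4.png

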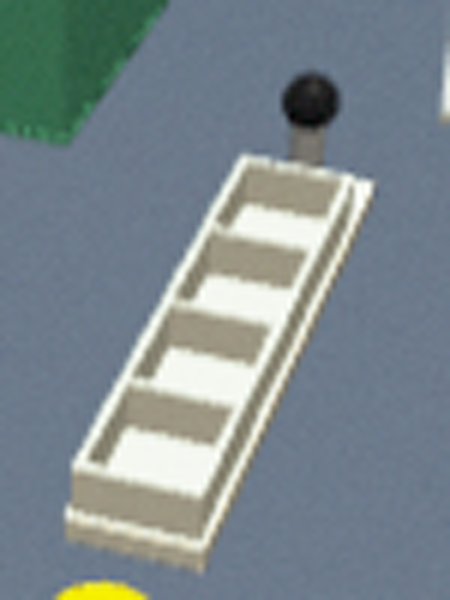

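```bash
cat > h.py <<'E'
import numpy as np,cv2
def load(n):
    z=np.load(n); return z["p"],z["d"],z["mtx"],z["view"]
def ray(uv,K,V):
    x=(uv[0]-K[0,2])/K[0,0]; y=(uv[1]-K[1,2])/K[1,1]
    d=V[:3,:3].T@np.array([x,-y,-1.]); o=-V[:3,:3].T@V[:3,3]
    return o,d
def plane(uv,K,V,z):
    o,d=ray(uv,K,V); return o+d*(z-o[2])/d[2]
def tri(u1,c1,u2,c2):
    o1,d1=ray(u1,*c1);o2,d2=ray(u2,*c2)
    A=np.stack([d1,-d2],1); t=np.linalg.lstsq(A,o2-o1,rcond=None)[0]
    a=o1+t[0]*d1;b=o2+t[1]*d2
    return (a+b)/2,np.linalg.norm(a-b)
def cloud(d,K,V):
    v,u=np.mgrid[:d.shape[0],:d.shape[1]]
    c=np.stack([(u-K[0,2])/K[0,0]*d,-(v-K[1,2])/K[1,1]*d,-d],-1)
    return (c-V[:3,3])@V[:3,:3]
E
python3 - <<'E'
from h import *
np.set_printoptions(precision=4,suppress=True)
sp,sd,sK,sV=load("pics/scene0.npz"); dp,dd,dK,dV=load("pics/side0.npz")
S=lambda x,y,f,a,b:(a+(x+.5)/f-.5,b+(y+.5)/f-.5)
c1=lambda x,y:S(x,y,4,295,195); c2=lambda x,y:S(x,y,5,70,135); c3=lambda x,y:S(x,y,3.6,220,215); c4=lambda x,y:S(x,y,6,270,95)
for n,a,b,z in (("wide",(139,102),(161,45),.09),("short",(274,142),(137,130),.086),("tall",(455,104),(124,197),.119),("teat",(592,125),(116,308),.112),("ball",(689,232),(106,472),.065)):
    print(n,plane(c1(*a),sK,sV,z),plane(c3(*b),dK,dV,z),*tri(c1(*a),(sK,sV),c3(*b),(dK,dV)))
for n,a,b,z in (("rb_ball",(122,97),(310,101),.065),("b postfar",(217,118),(349,178),.038),("b farend",(740,305),(205,497),.038),("b farend2",(665,405),(75,465),.038),("postnear",(133,202),(243,157),.038)):
    print(n,plane(c2(*a),sK,sV,z),plane(c4(*b),dK,dV,z),*tri(c2(*a),(sK,sV),c4(*b),(dK,dV)))
# ra corners
for a in ((57,176),(697,256),(704,372),(36,282)): print(plane(c1(*a),sK,sV,.010))
# depth clouds
for nm,p,d,K,V in (("scene",sp,sd,sK,sV),("side",dp,dd,dK,dV)):
    P=cloud(d,K,V); hsv=cv2.cvtColor(p,cv2.COLOR_BGR2HSV)
    print(nm,"table z",np.median(P[...,2][(P[...,0]>.3)&(P[...,0]<.8)&(abs(P[...,1])<.4)]))
    white=((hsv[...,1]<60)&(hsv[...,2]>120)&(P[...,2]>.06)&(P[...,2]<.14)&(P[...,0]>.2)&(P[...,0]<.9)).astype(np.uint8)
    n,l,st,c=cv2.connectedComponentsWithStats(white)
    for i in range(1,n):
        if st[i,4]>20: q=P[l==i]; print(st[i],q.mean(0),q[:,2].max(), q[q[:,2]>q[:,2].max()-.006].mean(0))
E
```

```text
wide [0.5533 0.1257 0.09  ] [0.5528 0.1289 0.09  ] [0.5531 0.1265 0.0887] 0.0023072997555574127
short [0.5443 0.1807 0.086 ] [0.5432 0.1823 0.086 ] [0.5436 0.1809 0.0848] 0.0009358943354885693
tall [0.5226 0.2418 0.119 ] [0.5215 0.2432 0.119 ] [0.5218 0.242  0.1179] 0.0007902230325728328
teat [0.5015 0.2909 0.112 ] [0.5035 0.2927 0.112 ] [0.503  0.2919 0.1127] 0.002191201604996959
ball [0.4927 0.3387 0.065 ] [0.4889 0.3409 0.065 ] [0.4896 0.3391 0.0615] 0.0007407764713447515
rb_ball [ 0.5855 -0.3435  0.065 ] [ 0.5833 -0.3379  0.065 ] [ 0.5845 -0.3445  0.0623] 0.002601957802646954
b postfar [ 0.5561 -0.3292  0.038 ] [ 0.5587 -0.3245  0.038 ] [ 0.5584 -0.3262  0.0388] 0.0034432870048211345
b farend [ 0.5479 -0.0938  0.038 ] [ 0.5477 -0.0908  0.038 ] [ 0.5479 -0.0933  0.037 ] 0.0019993920275212964
b farend2 [ 0.6028 -0.0907  0.038 ] [ 0.6017 -0.0904  0.038 ] [ 0.6021 -0.0912  0.0372] 0.00010136998438419388
postnear [ 0.6093 -0.326   0.038 ] [ 0.609  -0.3234  0.038 ] [ 0.6094 -0.3257  0.0373] 0.001429135948707633
[0.5403 0.0879 0.01  ]
[0.4525 0.3468 0.01  ]
[0.5112 0.3642 0.01  ]
[0.597
[... 717 characters left out ...]
0  178   31 3052] [ 0.4942 -1.1     0.0949] 0.1399421585373151 [ 0.368 -1.1    0.137]
[103 159  65  57 388] [0.8762 0.1216 0.0725] 0.10582737620454535 [0.8923 0.1538 0.1036]
[137 174  10   9  22] [0.8791 0.0699 0.061 ] 0.06248905538655419 [0.8791 0.0699 0.061 ]
[ 90 213  30  20  99] [0.8649 0.213  0.0612] 0.06562211406484962 [0.8649 0.213  0.0612]
[254 220  21  21 362] [0.5516 0.1322 0.0866] 0.09196320750547123 [0.5529 0.1291 0.0891]
[250 245  16  19 262] [0.5421 0.1859 0.0817] 0.0884477589754631 [0.5433 0.183  0.0852]
[248 265  13  17 169] [0.5206 0.246  0.1139] 0.12010139804781166 [0.5217 0.244  0.1179]
[247 299  12  17 140] [0.5022 0.2961 0.0962] 0.11240958600886529 [0.5031 0.2943 0.1099]
```

```bash
python3 - <<'E'
from h import *
np.set_printoptions(precision=4,suppress=True)
sp,sd,sK,sV=load("pics/scene0.npz"); dp,dd,dK,dV=load("pics/side0.npz")
wp,wd,wK,wV=load("pics/wrist0.npz")
o=-wV[:3,:3].T@wV[:3,3]; print("cam",o)
R=np.array([[0,.374469,-.927239],[0,-.927238,-.37447],[-1,0,0]]); print("in tool",R.T@(o-[.2152,-.5328,.2914]))
P=cloud(sd,sK,sV)
hsv=cv2.cvtColor(sp,cv2.COLOR_BGR2HSV)
for n,lo,hi in(("yellow",(20,120,90),(35,255,255)),("purple",(125,80,50),(160,255,255))):
    m=cv2.inRange(hsv,lo,hi)>0; q=P[m]; print(n,m.sum(),np.median(q,0),q.min(0),np.percentile(q,98,axis=0))
# everything tall in the transit region
m=(P[...,0]>.3)&(P[...,0]<.75)&(abs(P[...,1])<.42)&(P[...,2]>.13); print("tall stuff",m.sum(), P[m].mean(0) if m.any() else "")
s=sp[190:310,250:480]; cv2.imwrite("pics/crop_choice.png",cv2.resize(s,None,fx=3.4,fy=3.4,interpolation=cv2.INTER_CUBIC))
E
```

```text
cam [ 0.2818 -0.5055  0.3834]
in tool [-0.092  -0.0004 -0.0719]
yellow 684 [0.5574 0.0277 0.0693] [0.53   0.0043 0.0012] [0.5672 0.0423 0.0786]
purple 846 [0.6664 0.0996 0.0736] [ 0.5972  0.0483 -0.0016] [0.6767 0.1147 0.0783]
tall stuff 0
```

View pics/crop_choice.png

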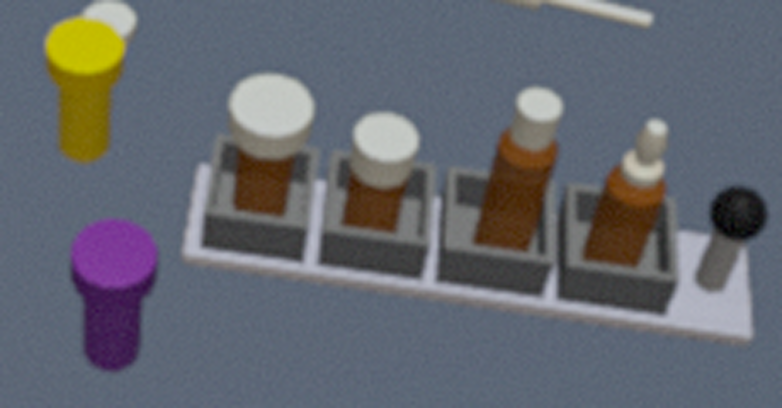

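The four vials, counted from the post, with their cap pixels in the scene view:
- **1st, teat:** (443,226)
- **2nd, tall:** (409,221)
- **3rd, short:** (363,230)
- **4th, wide:** (329,220)

**Look-alikes:**
- For the wide vial: yellow at (275,205) and purple at (283,268). The crop shows both standing on the table, coloured all over, so I leave them alone.
- For rack_b: the wire rack at (220,390) and the tray at (70,270). Only the rack at (155,190) has a ball post, so that is the one.

First I move above the teat vial.

arm_command:
  motion:
    - [[28.8,82.5,-3],[0,0,86.7],1]
    - [[28.8,82.5,-3],[0,0,86.7],1]
    - [[28.8,82.5,-3],[0,0,86.7],1]
    - [[28.8,82.5,-3],[0,0,86.7],1]
    - [[28.8,82.5,-3],[0,0,86.7],1]
    - [[28.8,82.5,-3],[0,0,86.7],1]
    - [[28.8,82.5,-3],[0,0,86.7],1]
    - [[28.8,82.5,-3],[0,0,86.7],1]
    - [[28.8,82.5,-3],[0,0,86.7],1]
    - [[28.8,82.5,-3],[0,0,86.7],1]

```text
time: 1.15
tool_pos: [0.3801, -0.0594, 0.2752]
tool_rot: [[0.001, 0.95, 0.314], [-0.0, 0.314, -0.95], [-1.0, 0.001, 0.0]]
force: [0.5, -0.4, -0.0]
width: 1.001
```

arm_command:
  motion:
    - [[12.35,35.2,-1.5],[0,0,0.5],1]
    - [[12.35,35.2,-1.5],[0,0,0.5],1]
    - [[12.35,35.2,-1.5],[0,0,0.5],1]
    - [[12.35,35.2,-1.5],[0,0,0.5],1]
    - [[12.35,35.2,-1.5],[0,0,0.5],1]
    - [[12.35,35.2,-1.5],[0,0,0.5],1]
    - [[12.35,35.2,-1.5],[0,0,0.5],1]
    - [[12.35,35.2,-1.5],[0,0,0.5],1]
    - [[12.35,35.2,-1.5],[0,0,0.5],1]

```text
time: 2.05
tool_pos: [0.504, 0.2935, 0.259]
tool_rot: [[-0.0, 0.948, 0.319], [0.0, 0.319, -0.948], [-1.0, -0.0, -0.0]]
force: [-1.5, -1.4, 0.4]
width: 1.0
```

```bash
cat > snap.py <<'E'
import sys,cv2,numpy as np
from bench import env
t=sys.argv[1]
for n in sys.argv[2:]:
    m=env.camera_model(n); p,d=env.capture(n)
    cv2.imwrite(f"pics/{n}{t}.png",p); np.savez(f"pics/{n}{t}.npz",p=p,d=d,mtx=m["mtx"],view=m["view"])
s=env.get_state(); print(s["time"],s["tool_pos"],s["width"])
E
python3 snap.py 1 wrist scene
```

```text
2.15 [0.50303902 0.29040898 0.25942745] 0.9974808290427228
```

View pics/wrist1.png

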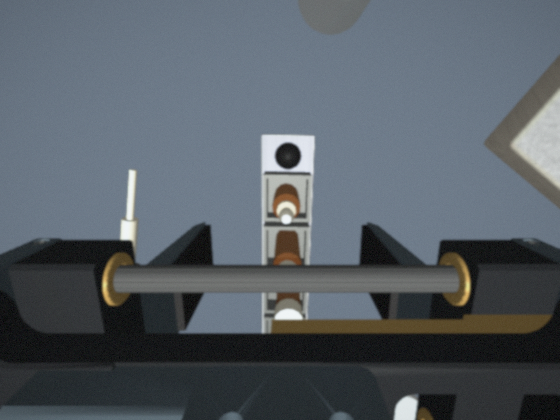

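```bash
python3 - <<'E'
from h import *
p,d,K,V=load("pics/wrist1.npz")
for n,uv,z in(("teat",(287,217),.112),("ball",(288,155),.064)): print(n,plane(uv,K,V,z))
E
```

```text
teat [0.50497928 0.29500462 0.112     ]
ball [0.49073027 0.34049844 0.064     ]
```

The wrist view shows the teat tip at (287,217), which puts it at (0.505, 0.295). That agrees with the fixed cameras. Descending now to grip it.

arm_command:
  motion:
    - [[0.1,0.2,-4],[0,0,0],1]
    - [[0.1,0.2,-8],[0,0,0],1]
    - [[0.1,0.2,-11],[0,0,0],1]
    - [[0.1,0.2,-13],[0,0,0],1]
    - [[0.1,0.2,-13.4],[0,0,0],1]
    - [[0.1,0.2,-13.4],[0,0,0],1]
    - [[0.1,0.2,-13.4],[0,0,0],0]
    - [[0.1,0.2,-13.4],[0,0,0],0]
    - [[0.1,0.2,-13.4],[0,0,0],0]
    - [[0.1,0.2,-13.4],[0,0,0],0]

```text
time: 3.15
tool_pos: [0.5047, 0.2928, 0.1268]
tool_rot: [[0.001, 0.949, 0.316], [0.001, 0.316, -0.949], [-1.0, 0.001, -0.0]]
force: [-0.9, -0.0, 0.8]
width: 0.683
```

arm_command:
  motion:
    - [[0,0,0],[0,0,0],0]
    - [[0,0,0],[0,0,0],0]

```text
time: 3.35
tool_pos: [0.5045, 0.2926, 0.1262]
tool_rot: [[0.0, 0.949, 0.316], [0.0, 0.316, -0.949], [-1.0, 0.0, -0.0]]
force: [0.6, 0.4, -0.5]
width: 0.502
```

arm_command:
  motion:
    - [[0,0,0],[0,0,0],0]
    - [[0,0,0],[0,0,0],0]
    - [[0,0,0],[0,0,0],0]
    - [[0,0,0],[0,0,0],0]

```text
time: 3.75
tool_pos: [0.5045, 0.2926, 0.1261]
tool_rot: [[0.0, 0.949, 0.316], [0.0, 0.316, -0.949], [-1.0, 0.0, 0.0]]
force: [0.1, 0.3, 0.4]
width: 0.301
```

arm_command:
  motion:
    - [[0,0,1],[0,0,0],0]
    - [[0,0,3.5],[0,0,0],0]
    - [[0,0,7],[0,0,0],0]
    - [[0,0,10.5],[0,0,0],0]
    - [[0,0,12.5],[0,0,0],0]
    - [[0.2,-1.5,12.5],[0,0,-0.4],0]
    - [[0.6,-4.5,12.5],[0,0,-1.2],0]
    - [[1.1,-8.5,12.5],[0,0,-2.4],0]
    - [[1.7,-12.5,12.5],[0,0,-3.5],0]
    - [[2.2,-16.5,12.5],[0,0,-4.6],0]

```text
time: 4.75
tool_pos: [0.5256, 0.1251, 0.2497]
tool_rot: [[-0.002, 0.971, 0.238], [-0.001, 0.238, -0.971], [-1.0, -0.003, 0.001]]
force: [1.0, -0.0, -0.1]
width: 0.299
```

arm_command:
  motion:
    - [[0.5,-4,0],[0,0,-1],0]
    - [[1,-8,0],[0,0,-2],0]
    - [[1.6,-12,0],[0,0,-3.2],0]
    - [[2.1,-16,0],[0,0,-4.4],0]
    - [[2.7,-20,0],[0,0,-5.5],0]
    - [[3.2,-24,0],[0,0,-6.6],0]
    - [[3.8,-28,0],[0,0,-7.8],0]
    - [[4.3,-32,0],[0,0,-9],0]
    - [[4.8,-36,0],[0,0,-10],0]
    - [[5.3,-39.5,0],[0,0,-11],0]

```text
time: 5.75
tool_pos: [0.578, -0.2701, 0.2494]
tool_rot: [[-0.003, 0.999, 0.047], [0.001, 0.047, -0.999], [-1.0, -0.003, -0.001]]
force: [0.3, -0.6, -0.0]
width: 0.303
```

arm_command:
  motion:
    - [[0.2,-1.8,0],[0,0,-0.4],0]
    - [[0.3,-2.6,0],[0,0,-0.7],0]
    - [[0.3,-2.8,0],[0,0,-0.7],0]
    - [[0.3,-2.8,0],[0,0,-0.7],0]

```text
time: 6.15
tool_pos: [0.5822, -0.2943, 0.2509]
tool_rot: [[-0.001, 0.999, 0.038], [0.001, 0.038, -0.999], [-1.0, -0.001, -0.001]]
force: [0.1, 0.5, -1.0]
width: 0.3
```

```bash
python3 snap.py 2 wrist scene side
```

```text
6.3 [ 0.58252583 -0.29399951  0.25133719] 0.2979921215706175
```

View pics/wrist2.png

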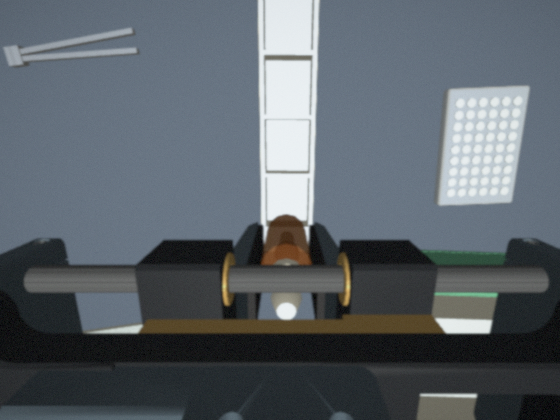

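View pics/scene2.png

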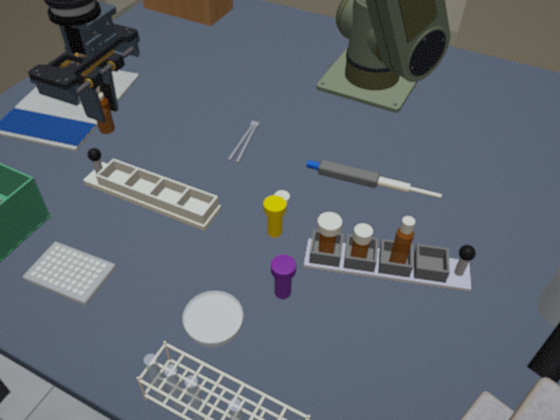

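View pics/side2.png

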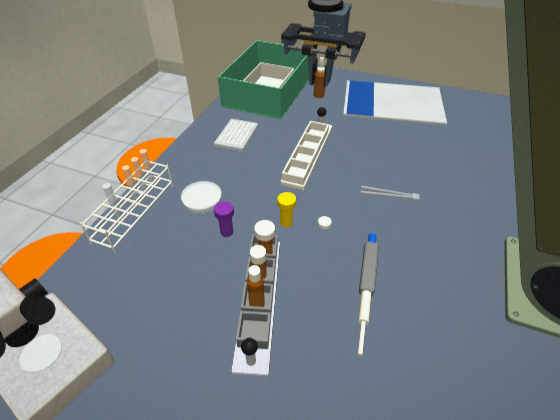

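```bash
python3 - <<'E'
from h import *
np.set_printoptions(precision=4,suppress=True)
for n in("scene0","side0"):
    p,d,K,V=load(f"pics/{n}.npz"); P=cloud(d,K,V); hsv=cv2.cvtColor(p,cv2.COLOR_BGR2HSV)
    m=cv2.inRange(hsv,(65,90,30),(95,255,255))>0; m&=(P[...,0]>.4)&(P[...,0]<1.1)&(P[...,1]<-.1); q=P[m]; print(m.sum(),np.percentile(q,1,axis=0),np.percentile(q,99,axis=0))
    m&=P[...,1]>-.45; print(P[m][:,0].min(),P[m][:,2].max()) if m.any() else 0
E
```

```text
2990 [ 0.7111 -0.474   0.0027] [ 0.8208 -0.3575  0.1012]
0.7099007316805322 0.10311361592170198
4391 [ 0.709  -0.6399  0.0014] [ 0.9082 -0.3557  0.0994]
0.7086412074771788 0.10085520972417635
```

arm_command:
  motion:
    - [[0,-0.1,-3],[0,0,0],0]
    - [[0,-0.1,-6.5],[0,0,0],0]
    - [[0,-0.1,-9.5],[0,0,0],0]
    - [[0,-0.1,-11.3],[0,0,0],0]
    - [[0,-0.1,-12],[0,0,0],0]
    - [[0,-0.1,-12.2],[0,0,0],0]
    - [[0,-0.1,-12.4],[0,0,0],0]
    - [[0,-0.1,-12.4],[0,0,0],0]
    - [[0,-0.1,-12.4],[0,0,0],0]

```text
time: 7.2
tool_pos: [0.583, -0.2966, 0.1283]
tool_rot: [[0.002, 0.999, 0.037], [-0.001, 0.037, -0.999], [-1.0, 0.002, 0.001]]
force: [0.0, -0.4, -0.4]
width: 0.296
```

arm_command:
  motion:
    - [[0,0,-0.1],[0,0,0],0]
    - [[0,0,-0.15],[0,0,0],0]
    - [[0,0,-0.15],[0,0,0],0]

```text
time: 7.5
tool_pos: [0.5826, -0.2965, 0.1261]
tool_rot: [[0.001, 0.999, 0.037], [-0.0, 0.037, -0.999], [-1.0, 0.001, 0.0]]
force: [-0.8, 0.7, 0.3]
width: 0.293
```

arm_command:
  motion:
    - [[0,0,0],[0,0,0],0.35]
    - [[0,0,0],[0,0,0],0.4]
    - [[0,0,0],[0,0,0],0.5]
    - [[0,0,0],[0,0,0],1]
    - [[0,0,0],[0,0,0],1]
    - [[0,0,0],[0,0,0],1]
    - [[0,0,2],[0,0,0],1]
    - [[0,0,6],[0,0,0],1]
    - [[0,0,10],[0,0,0],1]
    - [[0,0,13],[0,0,0],1]

```text
time: 8.5
tool_pos: [0.5829, -0.2966, 0.2583]
tool_rot: [[0.003, 0.999, 0.037], [-0.001, 0.037, -0.999], [-1.0, 0.003, 0.001]]
force: [0.0, -0.6, 0.1]
width: 1.0
```

```bash
python3 snap.py 3 scene side; python3 - <<'E'
import cv2,numpy as np
a=cv2.imread("pics/scene3.png")[100:235,60:230]; b=cv2.imread("pics/side3.png")[90:195,260:350]
f=lambda i:cv2.resize(i,(int(i.shape[1]*480/i.shape[0])*1,480)); o=np.hstack([cv2.resize(a,(400,318)),cv2.resize(b,(273,318))]); cv2.imwrite("pics/k3.png",o)
E
```

```text
8.6 [ 0.58427208 -0.29731156  0.26128644] 0.9980371583998312
```

View pics/k3.png

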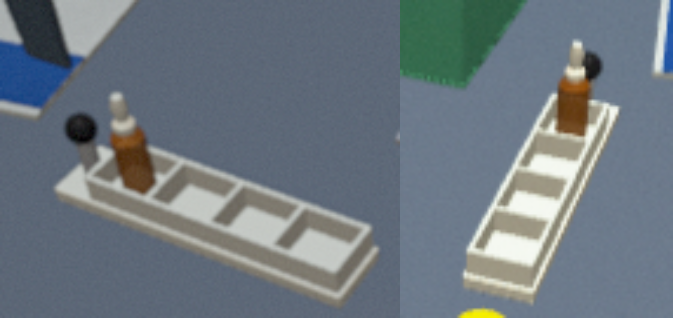

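The teat vial stands upright in compartment 1, next to the post, at about (120,150) in the left part of the crop. The tall vial is next.

arm_command:
  motion:
    - [[-6.1,53.9,0],[0,0,16.3],1]
    - [[-6.1,53.9,0],[0,0,16.3],1]
    - [[-6.1,53.9,0],[0,0,16.3],1]
    - [[-6.1,53.9,0],[0,0,16.3],1]
    - [[-6.1,53.9,0],[0,0,16.3],1]
    - [[-6.1,53.9,0],[0,0,16.3],1]
    - [[-6.1,53.9,0],[0,0,16.3],1]
    - [[-6.1,53.9,0],[0,0,16.3],1]
    - [[-6.1,53.9,0],[0,0,16.3],1]
    - [[-6.1,53.9,0],[0,0,16.3],1]

```text
time: 9.6
tool_pos: [0.5253, 0.2023, 0.2548]
tool_rot: [[-0.001, 0.949, 0.316], [-0.0, 0.316, -0.949], [-1.0, -0.001, 0.0]]
force: [1.4, -0.1, -0.1]
width: 1.0
```

arm_command:
  motion:
    - [[-0.5,4.2,0],[0,0,0],1]
    - [[-0.5,4.2,0],[0,0,0],1]
    - [[-0.5,4.2,0],[0,0,0],1]

```text
time: 9.9
tool_pos: [0.5207, 0.2428, 0.2546]
tool_rot: [[-0.001, 0.948, 0.318], [-0.001, 0.318, -0.948], [-1.0, -0.002, 0.001]]
force: [-0.2, 0.2, -0.2]
width: 1.001
```

```bash
python3 snap.py 4 wrist
```

```text
9.95 [0.52093051 0.24191748 0.25481784] 1.0020874167007434
```

View pics/wrist4.png

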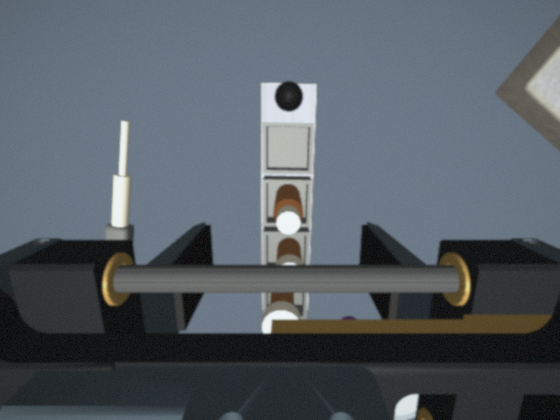

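The tall cap is at (288,221), centred between the jaws. Descending to grip it.

arm_command:
  motion:
    - [[0.1,0,-3.5],[0,0,0],1]
    - [[0.1,0,-7],[0,0,0],0.8]
    - [[0.1,0,-10],[0,0,0],0.7]
    - [[0.1,0,-11.5],[0,0,0],0.6]
    - [[0.1,0,-11.9],[0,0,0],0.6]
    - [[0.1,0,-11.9],[0,0,0],0.6]
    - [[0.1,0,-11.9],[0,0,0],0]
    - [[0.1,0,-11.9],[0,0,0],0]
    - [[0.1,0,-11.9],[0,0,0],0]
    - [[0.1,0,-11.9],[0,0,0],0]

```text
time: 10.95
tool_pos: [0.5225, 0.2426, 0.1373]
tool_rot: [[0.001, 0.949, 0.316], [0.001, 0.316, -0.949], [-1.0, 0.002, -0.0]]
force: [-0.8, 0.6, 2.5]
width: 0.297
```

arm_command:
  motion:
    - [[0,0,0],[0,0,0],0]
    - [[0,0,0],[0,0,0],0]
    - [[0,0,0],[0,0,0],0]

```text
time: 11.25
tool_pos: [0.5226, 0.2426, 0.1373]
tool_rot: [[0.001, 0.949, 0.316], [0.0, 0.316, -0.949], [-1.0, 0.001, -0.0]]
force: [-0.6, -0.2, 5.7]
width: 0.295
```

arm_command:
  motion:
    - [[0,0,1],[0,0,0],0]
    - [[0,0,3.5],[0,0,0],0]
    - [[0,0,7],[0,0,0],0]
    - [[0,0,10.5],[0,0,0],0]
    - [[0,0,12.5],[0,0,0],0]
    - [[0.2,-1.5,12.5],[0,0,-0.5],0]
    - [[0.5,-4.5,12.5],[0,0,-1.5],0]
    - [[1,-8.5,12.5],[0,0,-2.9],0]
    - [[1.5,-12.5,12.5],[0,0,-4.3],0]
    - [[2,-16.5,12.5],[0,0,-5.6],0]

```text
time: 12.25
tool_pos: [0.5412, 0.075, 0.2598]
tool_rot: [[-0.003, 0.975, 0.221], [-0.001, 0.221, -0.975], [-1.0, -0.003, 0.0]]
force: [0.3, 0.9, -0.7]
width: 0.296
```

arm_command:
  motion:
    - [[0.5,-4,0],[0,0,-1.4],0]
    - [[1,-8,0],[0,0,-2.7],0]
    - [[1.5,-12,0],[0,0,-4.1],0]
    - [[2,-16,0],[0,0,-5.4],0]
    - [[2.5,-20,0],[0,0,-6.8],0]
    - [[2.9,-24,0],[0,0,-8.2],0]
    - [[3.4,-27.5,0],[0,0,-9.4],0]
    - [[3.7,-30,0],[0,0,-10.3],0]
    - [[3.8,-31.4,0],[0,0,-10.7],0]
    - [[3.8,-31.4,0],[0,0,-10.7],0]

```text
time: 13.25
tool_pos: [0.5794, -0.2382, 0.26]
tool_rot: [[-0.002, 0.999, 0.035], [0.001, 0.035, -0.999], [-1.0, -0.002, -0.001]]
force: [-0.6, -0.3, 0.3]
width: 0.298
```

arm_command:
  motion:
    - [[0,0,0],[0,0,0],0]
    - [[0,0,0],[0,0,0],0]

```text
time: 13.45
tool_pos: [0.58, -0.2353, 0.2614]
tool_rot: [[-0.001, 0.999, 0.038], [0.001, 0.039, -0.999], [-1.0, -0.001, -0.001]]
force: [0.4, 0.3, -0.2]
width: 0.297
```

```bash
python3 snap.py 5 scene side; python3 - <<'E'
import cv2,numpy as np
a=cv2.imread("pics/scene5.png")[60:220,60:260]; b=cv2.imread("pics/side5.png")[20:195,230:400]
o=np.hstack([cv2.resize(a,(400,320)),cv2.resize(b,(311,320))]); cv2.imwrite("pics/k5.png",o)
E
```

```text
13.55 [ 0.580228   -0.23527711  0.26172782] 0.2981732874646486
```

View pics/k5.png

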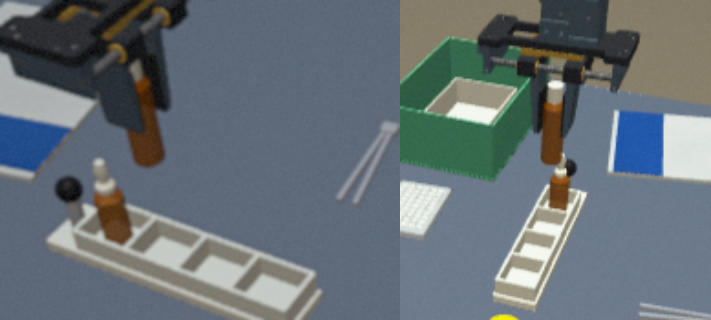

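The tall vial hangs upright over compartment 2. Lowering it.

arm_command:
  motion:
    - [[0,-0.2,-3],[0,0,0],0]
    - [[0,-0.2,-6.5],[0,0,0],0]
    - [[0,-0.2,-9.5],[0,0,0],0]
    - [[0,-0.2,-11.3],[0,0,0],0]
    - [[0,-0.2,-11.9],[0,0,0],0]
    - [[0,-0.2,-12.2],[0,0,0],0]
    - [[0,-0.2,-12.3],[0,0,0],0]
    - [[0,-0.2,-12.4],[0,0,0],0]
    - [[0,-0.2,-12.45],[0,0,0],0]
    - [[0,-0.2,-12.45],[0,0,0],0]

```text
time: 14.55
tool_pos: [0.5805, -0.2387, 0.1378]
tool_rot: [[0.001, 0.999, 0.037], [-0.0, 0.037, -0.999], [-1.0, 0.001, 0.0]]
force: [-0.3, -0.1, 0.2]
width: 0.296
```

arm_command:
  motion:
    - [[0,0,-0.05],[0,0,0],0]
    - [[0,0,-0.05],[0,0,0],0]
    - [[0,0,-0.05],[0,0,0],0.33]
    - [[0,0,-0.05],[0,0,0],0.4]
    - [[0,0,-0.05],[0,0,0],0.5]
    - [[0,0,-0.05],[0,0,0],0.8]
    - [[0,0,-0.05],[0,0,0],0.8]
    - [[0,0,3],[0,0,0],0.8]
    - [[0,0,7],[0,0,0],0.8]
    - [[0,0,11],[0,0,0],1]

```text
time: 15.55
tool_pos: [0.58, -0.2384, 0.2478]
tool_rot: [[-0.001, 0.999, 0.037], [0.001, 0.037, -0.999], [-1.0, -0.001, -0.001]]
force: [0.6, -0.5, 0.2]
width: 0.863
```

arm_command:
  motion:
    - [[0,0,1],[0,0,0],1]
    - [[0,0,1],[0,0,0],1]

```text
time: 15.75
tool_pos: [0.5809, -0.2388, 0.2592]
tool_rot: [[0.004, 0.999, 0.037], [-0.002, 0.037, -0.999], [-1.0, 0.004, 0.002]]
force: [-0.2, -0.3, -0.1]
width: 0.993
```

```bash
python3 snap.py 6 scene side; python3 - <<'E'
import cv2,numpy as np
a=cv2.imread("pics/scene6.png")[100:235,60:230]; b=cv2.imread("pics/side6.png")[90:195,260:350]
cv2.imwrite("pics/k6.png",np.hstack([cv2.resize(a,(400,318)),cv2.resize(b,(273,318))]))
E
```

```text
15.85 [ 0.57961659 -0.23830357  0.25573216] 1.0009707831926484
```

View pics/k6.png

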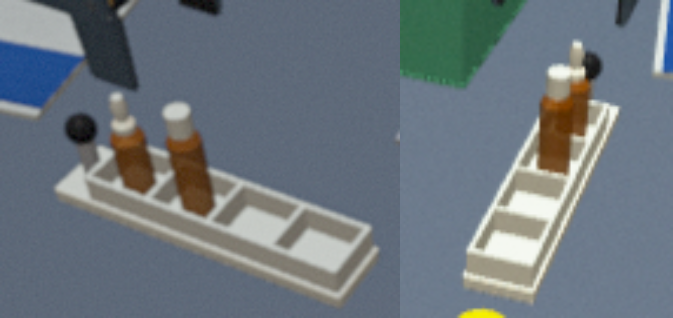

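Tall is upright in compartment 2. Short is next.

arm_command:
  motion:
    - [[-3.7,42,0],[0,0,16.3],1]
    - [[-3.7,42,0],[0,0,16.3],1]
    - [[-3.7,42,0],[0,0,16.3],1]
    - [[-3.7,42,0],[0,0,16.3],1]
    - [[-3.7,42,0],[0,0,16.3],1]
    - [[-3.7,42,0],[0,0,16.3],1]
    - [[-3.7,42,0],[0,0,16.3],1]
    - [[-3.7,42,0],[0,0,16.3],1]
    - [[-3.7,42,0],[0,0,16.3],1]
    - [[-3.7,42,0],[0,0,16.3],1]

```text
time: 16.85
tool_pos: [0.542, 0.1842, 0.2546]
tool_rot: [[-0.004, 0.947, 0.32], [-0.001, 0.32, -0.947], [-1.0, -0.004, -0.001]]
force: [-0.4, -0.7, 0.7]
width: 0.997
```

```bash
python3 snap.py 7 wrist
```

```text
16.9 [0.5422671  0.182397   0.25488795] 0.9988027834628554
```

View pics/wrist7.png

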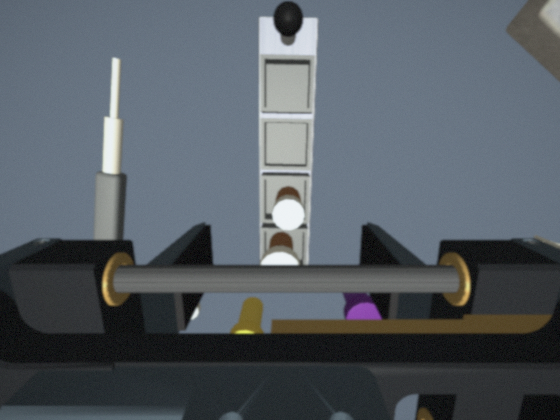

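The short cap is at (288,213), centred. Descending.

arm_command:
  motion:
    - [[0.1,0,-3.5],[0,0,0],1]
    - [[0.1,0,-7],[0,0,0],0.8]
    - [[0.1,0,-10.2],[0,0,0],0.7]
    - [[0.1,0,-12],[0,0,0],0.6]
    - [[0.1,0,-12.5],[0,0,0],0.6]
    - [[0.1,0,-12.5],[0,0,0],0.6]
    - [[0.1,0,-12.5],[0,0,0],0.6]

```text
time: 17.6
tool_pos: [0.5449, 0.1809, 0.1329]
tool_rot: [[0.001, 0.949, 0.315], [0.0, 0.315, -0.949], [-1.0, 0.001, 0.0]]
force: [0.7, 0.5, 0.0]
width: 0.603
```

arm_command:
  motion:
    - [[0,0,0],[0,0,0],0]
    - [[0,0,0],[0,0,0],0]
    - [[0,0,0],[0,0,0],0]
    - [[0,0,0],[0,0,0],0]
    - [[0,0,0],[0,0,0],0]

```text
time: 18.1
tool_pos: [0.5444, 0.1816, 0.1327]
tool_rot: [[0.001, 0.949, 0.316], [0.0, 0.316, -0.949], [-1.0, 0.001, 0.0]]
force: [-0.1, -0.3, 2.8]
width: 0.317
```

arm_command:
  motion:
    - [[0,0,1],[0,0,0],0]
    - [[0,0,3.5],[0,0,0],0]
    - [[0,0,7],[0,0,0],0]
    - [[0,0,10.5],[0,0,0],0]
    - [[0,0,11.5],[0,0,0],0]
    - [[0.1,-1.5,11.5],[0,0,-0.7],0]
    - [[0.4,-4.5,11.5],[0,0,-2],0]
    - [[0.8,-8.5,11.5],[0,0,-3.8],0]
    - [[1.2,-12.5,11.5],[0,0,-5.6],0]
    - [[1.6,-16.5,11.5],[0,0,-7.4],0]

```text
time: 19.1
tool_pos: [0.559, 0.0141, 0.2448]
tool_rot: [[-0.004, 0.982, 0.19], [-0.001, 0.19, -0.982], [-1.0, -0.004, -0.0]]
force: [-0.2, -0.1, -0.7]
width: 0.321
```

arm_command:
  motion:
    - [[0.4,-4,0],[0,0,-1.8],0]
    - [[0.8,-8,0],[0,0,-3.6],0]
    - [[1.1,-12,0],[0,0,-5.4],0]
    - [[1.4,-15.5,0],[0,0,-7],0]
    - [[1.7,-18,0],[0,0,-8.2],0]
    - [[1.8,-19.6,0],[0,0,-8.9],0]
    - [[1.8,-19.6,0],[0,0,-8.9],0]
    - [[1.8,-19.6,0],[0,0,-8.9],0]
    - [[1.8,-19.6,0],[0,0,-8.9],0]

```text
time: 20.0
tool_pos: [0.578, -0.1784, 0.2467]
tool_rot: [[-0.001, 0.999, 0.038], [0.001, 0.038, -0.999], [-1.0, -0.001, -0.001]]
force: [-0.1, 0.6, -0.5]
width: 0.321
```

```bash
python3 snap.py 8 scene side; python3 - <<'E'
import cv2,numpy as np
a=cv2.imread("pics/scene8.png")[60:220,60:260]; b=cv2.imread("pics/side8.png")[20:195,230:400]
o=np.hstack([cv2.resize(a,(400,320)),cv2.resize(b,(311,320))]); cv2.imwrite("pics/k8.png",o)
E
```

```text
20.1 [ 0.5781984  -0.17832377  0.24711598] 0.3222859792996214
```

View pics/k8.png

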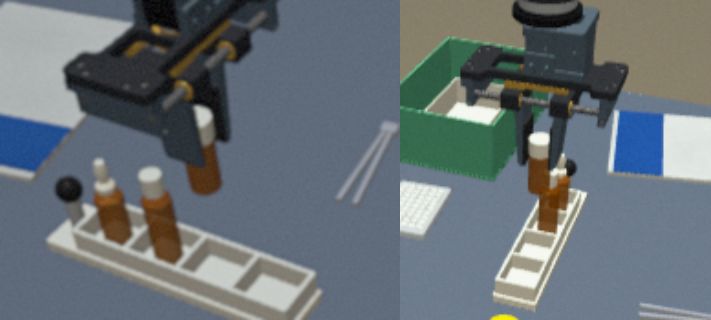

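arm_command:
  motion:
    - [[0,-0.1,-3],[0,0,0],0]
    - [[0,-0.1,-6.5],[0,0,0],0]
    - [[0,-0.1,-9],[0,0,0],0]
    - [[0,-0.1,-10.4],[0,0,0],0]
    - [[0,-0.1,-11],[0,0,0],0]
    - [[0,-0.1,-11.2],[0,0,0],0]
    - [[0,-0.1,-11.3],[0,0,0],0]
    - [[0,-0.1,-11.4],[0,0,0],0]
    - [[0,-0.1,-11.5],[0,0,0],0]
    - [[0,-0.1,-11.5],[0,0,0],0]

```text
time: 21.1
tool_pos: [0.5785, -0.1806, 0.1327]
tool_rot: [[0.001, 0.999, 0.037], [-0.0, 0.037, -0.999], [-1.0, 0.001, 0.0]]
force: [-0.6, 0.5, 0.2]
width: 0.318
```

arm_command:
  motion:
    - [[0,0,0],[0,0,0],0]
    - [[0,0,0],[0,0,0],0]

```text
time: 21.3
tool_pos: [0.5786, -0.1807, 0.1327]
tool_rot: [[0.001, 0.999, 0.037], [-0.0, 0.037, -0.999], [-1.0, 0.001, 0.0]]
force: [0.3, -0.8, 1.4]
width: 0.324
```

Light contact: 1.4 N up, and the height matches the one at pick-up. Releasing.

arm_command:
  motion:
    - [[0,0,0],[0,0,0],0.36]
    - [[0,0,0],[0,0,0],0.42]
    - [[0,0,0],[0,0,0],0.5]
    - [[0,0,0],[0,0,0],0.8]
    - [[0,0,0],[0,0,0],0.8]
    - [[0,0,0],[0,0,0],0.8]
    - [[0,0,3],[0,0,0],0.8]
    - [[0,0,7],[0,0,0],0.8]
    - [[0,0,11],[0,0,0],1]
    - [[0,0,12],[0,0,0],1]

```text
time: 22.3
tool_pos: [0.58, -0.1811, 0.2572]
tool_rot: [[0.009, 0.999, 0.037], [-0.003, 0.037, -0.999], [-1.0, 0.009, 0.003]]
force: [0.6, 0.7, 0.2]
width: 0.944
```

```bash
python3 snap.py 9 scene side; python3 - <<'E'
import cv2,numpy as np
a=cv2.imread("pics/scene9.png")[100:235,60:230]; b=cv2.imread("pics/side9.png")[90:195,260:350]
cv2.imwrite("pics/k9.png",np.hstack([cv2.resize(a,(400,318)),cv2.resize(b,(273,318))]))
E
```

```text
22.4 [ 0.57894394 -0.1808003   0.25418114] 0.9945781281046763
```

View pics/k9.png

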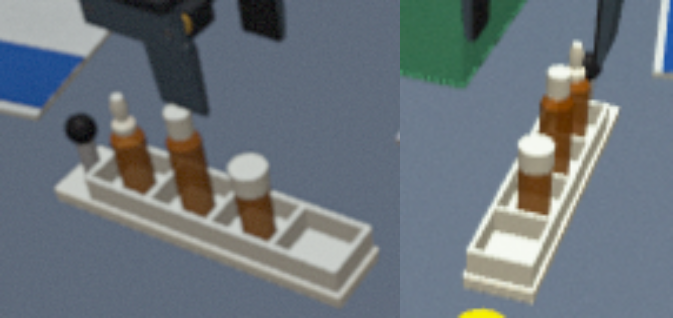

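The first three all stand upright. The wide vial is next.

arm_command:
  motion:
    - [[-2.5,30.8,0],[0,0,16.3],1]
    - [[-2.5,30.8,0],[0,0,16.3],1]
    - [[-2.5,30.8,0],[0,0,16.3],1]
    - [[-2.5,30.8,0],[0,0,16.3],1]
    - [[-2.5,30.8,0],[0,0,16.3],1]
    - [[-2.5,30.8,0],[0,0,16.3],1]
    - [[-2.5,30.8,0],[0,0,16.3],1]
    - [[-2.5,30.8,0],[0,0,16.3],1]
    - [[-2.5,30.8,0],[0,0,16.3],1]

```text
time: 23.3
tool_pos: [0.5529, 0.1265, 0.2509]
tool_rot: [[-0.002, 0.949, 0.316], [-0.001, 0.316, -0.949], [-1.0, -0.003, 0.001]]
force: [-0.1, -0.7, 0.2]
width: 1.002
```

```bash
python3 snap.py 10 wrist
```

```text
23.35 [0.55314636 0.12600227 0.25119256] 1.0035147301258602
```

View pics/wrist10.png

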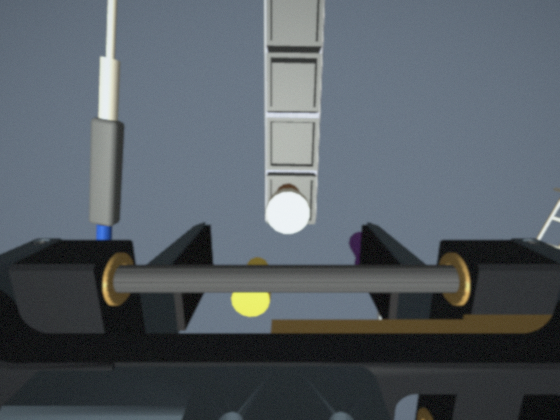

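```bash
python3 - <<'E'
from h import *
a=load("pics/scene0.npz");b=load("pics/side0.npz")
print(tri((283.5,265),a[2:],(224,209),b[2:]), tri((275,204),a[2:],(286.5,200),b[2:]))
E
```

```text
(array([0.65619017, 0.09623077, 0.0702803 ]), np.float64(0.001586220975327338)) (array([0.54675884, 0.02424773, 0.07042091]), np.float64(0.0028461411689006785))
```

Purple is 88 mm away along the jaws and 61 mm across, so it is clear of the fingers. Descending on the white-capped wide vial at (288,212).

arm_command:
  motion:
    - [[0,0.1,-3.5],[0,0,0],0.85]
    - [[0,0.1,-7],[0,0,0],0.75]
    - [[0,0.1,-9.5],[0,0,0],0.7]
    - [[0,0.1,-10.8],[0,0,0],0.7]
    - [[0,0.1,-11.3],[0,0,0],0.7]
    - [[0,0.1,-11.3],[0,0,0],0.7]
    - [[0,0.1,-11.3],[0,0,0],0.7]

```text
time: 24.05
tool_pos: [0.5542, 0.1282, 0.1403]
tool_rot: [[0.003, 0.949, 0.316], [0.001, 0.316, -0.949], [-1.0, 0.003, 0.0]]
force: [-0.1, -0.0, 0.7]
width: 0.701
```

arm_command:
  motion:
    - [[0,0,0],[0,0,0],0]
    - [[0,0,0],[0,0,0],0]
    - [[0,0,0],[0,0,0],0]
    - [[0,0,0],[0,0,0],0]
    - [[0,0,0],[0,0,0],0]

```text
time: 24.55
tool_pos: [0.5534, 0.1285, 0.1396]
tool_rot: [[0.001, 0.949, 0.316], [0.0, 0.316, -0.949], [-1.0, 0.001, 0.0]]
force: [-0.8, 0.1, 2.6]
width: 0.432
```

arm_command:
  motion:
    - [[0,0,1],[0,0,0],0]
    - [[0,0,3.5],[0,0,0],0]
    - [[0,0,7],[0,0,0],0]
    - [[0,0,10.5],[0,0,0],0]
    - [[0,0,11.5],[0,0,0],0]
    - [[0.1,-1.5,11.5],[0,0,-1],0]
    - [[0.4,-4.5,11.5],[0,0,-2.9],0]
    - [[0.8,-8.5,11.5],[0,0,-5.5],0]
    - [[1.1,-12.5,11.5],[0,0,-8.1],0]
    - [[1.5,-16.5,11.5],[0,0,-10.8],0]

```text
time: 25.55
tool_pos: [0.5669, -0.0389, 0.2518]
tool_rot: [[-0.004, 0.991, 0.13], [-0.0, 0.13, -0.991], [-1.0, -0.004, -0.0]]
force: [0.6, 0.1, -0.3]
width: 0.432
```

arm_command:
  motion:
    - [[0.4,-4,0],[0,0,-2.6],0]
    - [[0.7,-7,0],[0,0,-4.5],0]
    - [[0.8,-8.5,0],[0,0,-5.5],0]
    - [[0.8,-8.5,0],[0,0,-5.5],0]
    - [[0.8,-8.5,0],[0,0,-5.5],0]
    - [[0.8,-8.5,0],[0,0,-5.5],0]

```text
time: 26.15
tool_pos: [0.576, -0.1202, 0.2537]
tool_rot: [[-0.001, 0.999, 0.039], [0.001, 0.039, -0.999], [-1.0, -0.001, -0.001]]
force: [-0.7, 0.8, -0.1]
width: 0.428
```

```bash
python3 snap.py 11 scene side; python3 - <<'E'
import cv2,numpy as np
a=cv2.imread("pics/scene11.png")[60:220,60:260]; b=cv2.imread("pics/side11.png")[20:195,230:400]
o=np.hstack([cv2.resize(a,(400,320)),cv2.resize(b,(311,320))]); cv2.imwrite("pics/k11.png",o)
E
```

```text
26.25 [ 0.57618092 -0.1202053   0.25409253] 0.4313074074239426
```

View pics/k11.png

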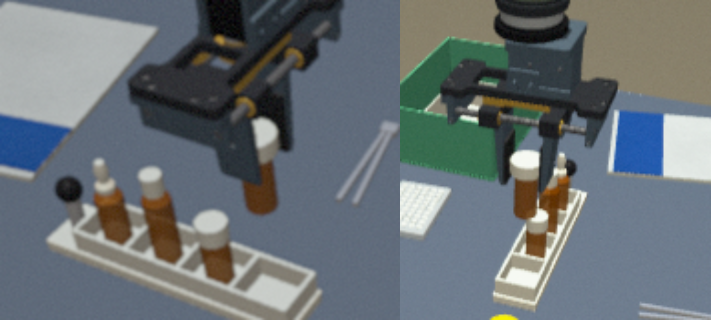

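arm_command:
  motion:
    - [[0,-0.1,-3],[0,0,0],0]
    - [[0,-0.1,-6.5],[0,0,0],0]
    - [[0,-0.1,-9],[0,0,0],0]
    - [[0,-0.1,-10.4],[0,0,0],0]
    - [[0,-0.1,-11],[0,0,0],0]
    - [[0,-0.1,-11.2],[0,0,0],0]
    - [[0,-0.1,-11.3],[0,0,0],0]
    - [[0,-0.1,-11.4],[0,0,0],0]
    - [[0,-0.1,-11.5],[0,0,0],0]
    - [[0,-0.1,-11.5],[0,0,0],0]

```text
time: 27.25
tool_pos: [0.5765, -0.1226, 0.1396]
tool_rot: [[0.001, 0.999, 0.037], [-0.0, 0.037, -0.999], [-1.0, 0.001, 0.0]]
force: [0.2, 0.7, 0.6]
width: 0.427
```

arm_command:
  motion:
    - [[0,0,0],[0,0,0],0]
    - [[0,0,0],[0,0,0],0]

```text
time: 27.45
tool_pos: [0.5765, -0.1227, 0.1396]
tool_rot: [[0.001, 0.999, 0.037], [-0.0, 0.037, -0.999], [-1.0, 0.001, 0.0]]
force: [0.1, 0.0, 1.6]
width: 0.429
```

arm_command:
  motion:
    - [[0,0,0],[0,0,0],0.47]
    - [[0,0,0],[0,0,0],0.52]
    - [[0,0,0],[0,0,0],0.6]
    - [[0,0,0],[0,0,0],0.9]
    - [[0,0,0],[0,0,0],0.9]
    - [[0,0,0],[0,0,0],0.9]
    - [[0,0,3],[0,0,0],0.9]
    - [[0,0,7],[0,0,0],0.9]
    - [[0,0,11],[0,0,0],1]
    - [[0,0,14],[0,0,0],1]

```text
time: 28.45
tool_pos: [0.5766, -0.1226, 0.2818]
tool_rot: [[0.003, 0.999, 0.037], [-0.001, 0.037, -0.999], [-1.0, 0.003, 0.001]]
force: [1.0, 0.3, -0.1]
width: 0.996
```

arm_command:
  motion:
    - [[-5,10,3],[0,0,0],1]
    - [[-5,10,3],[0,0,0],1]
    - [[-5,10,3],[0,0,0],1]
    - [[-5,10,3],[0,0,0],1]
    - [[-5,10,3],[0,0,0],1]

```text
time: 28.95
tool_pos: [0.5266, -0.0229, 0.3089]
tool_rot: [[0.0, 0.999, 0.038], [-0.001, 0.038, -0.999], [-1.0, 0.0, 0.001]]
force: [0.2, -0.3, 0.5]
width: 1.001
```

```bash
python3 snap.py 12 scene side; python3 - <<'E'
import cv2,numpy as np
from h import *
a=cv2.imread("pics/scene12.png")[100:235,60:230]; b=cv2.imread("pics/side12.png")[90:195,260:350]
cv2.imwrite("pics/k12.png",np.hstack([cv2.resize(a,(400,318)),cv2.resize(b,(273,318))]))
p,d,K,V=load("pics/scene12.npz"); P=cloud(d,K,V); 
m=((P[...,2]>.078)&(P[...,2]<.13)&(P[...,0]>.5)&(P[...,0]<.65)&(P[...,1]<-.07)&(P[...,1]>-.33)).astype(np.uint8)
n,l,st,c=cv2.connectedComponentsWithStats(m)
for i in range(1,n):
    if st[i,4]>15:
        q=P[l==i]; t=q[q[:,2]>np.percentile(q[:,2],95)-.006]; print(st[i,4],c[i].round(),t.mean(0).round(4),np.percentile(q[:,2],97).round(4))
E
```

```text
29.05 [ 0.5267547  -0.02353623  0.30837431] 0.9989683212461856
159 [112. 150.] [ 0.5831 -0.2948  0.1106] 0.1135
323 [137. 157.] [ 0.5808 -0.2374  0.1188] 0.1205
206 [165. 172.] [ 0.579  -0.1799  0.0863] 0.0888
388 [192. 181.] [ 0.5776 -0.1234  0.0905] 0.0928
```

View pics/k12.png

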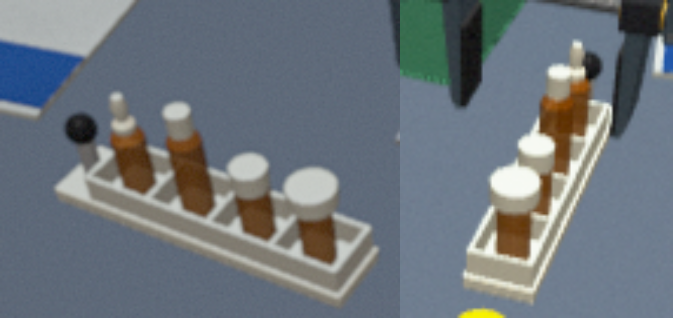

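View pics/scene12.png

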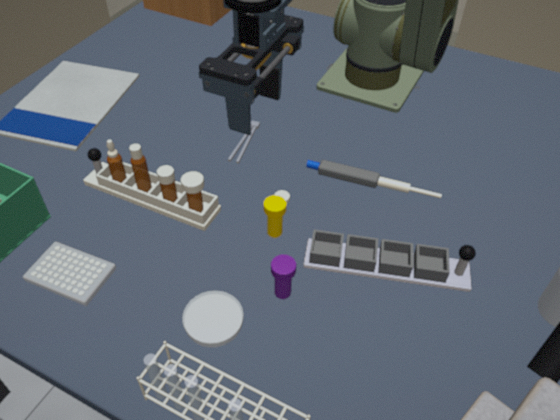

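All four stand in rack_b in the order teat, tall, short, wide from the post, with caps at (112,150), (137,157), (165,172) and (192,181). Cap-top heights are as they should be for upright vials, rack_a is empty, and the arm is clear. Handing in.

```bash
python3 -c "
from bench import env
print(env.sign_off())"
```

```text
the job is handed in; nothing more can be done
None
```

All four vials are in the white rack in their starting order from the marker post: teat, tall, short, wide. I handed the job in at about 29 s, against the 118 s limit; sign-off gives no verdict.

- **Setting down:** Each vial was lowered to within about 0.5 mm of the tool height at which it was picked up. The tool forces I read at the end of each move stayed below 6 N. I then opened the jaws and backed straight up.
- **Last check:** The scene and side pictures show all four upright in their own compartments. The cap tops, from the scene depth, are within about 2 mm of the compartment centres I had measured, at heights of 111, 119, 86 and 91 mm; upright vials would give 112, 119, 86 and 90 mm.
- **Surroundings:** The four grey cups are empty. The purple and yellow look-alikes are where they were. The gripper is open and well clear.

No check failed. The two fixed cameras disagreed by only 1 to 5 mm.

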